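Press a flanged bushing home and fit its spindle

ROBOT

A 6-joint arm with a two-finger parallel gripper is mounted at the origin on a cart in front of the work surface, level with it; the furniture and walls round the work are solid. World frame = base frame: x ahead of the robot, y to its left, z up, the work surface at z = 0. Lengths are in m, angles in rad, forces in N, time in s.
With the tool pointing down it reaches from about 0.35 to 0.85 m from the base axis. Payload 8.1 kg.
Tool frame: the origin (TCP) lies at the very end of the fingers, on their centre line; the grasp point (between the pads) lies 19 mm behind it; z points along the fingers, y is the line along which they close (so a half turn about z gives the same grasp; the last joint's range is limited). The gripper opens to 85 mm and grips with 20 to 120 N. Pads are 22 mm wide; open, the fingers measure 114 mm over their backs; the gripper's body (76 mm by 85 mm) begins 54 mm behind the grasp point. The pads swing forward as they close: fully open they stand 13 mm farther back than shut.
Start: joints at [-1.226, 0.13, 1.488, -0, 1.523, -0.085], TCP at [0.25, -0.545, 0.231] pointing down, gripper open.
Joint ranges: [-2.96, 2.96], [-0.89, 2.26], [0.02, 2.5], [-1.34, 4.48], [0, 2.73], [-2.66, 2.66]. Speed limits (rad/s): [2.39, 2.39, 2.79, 3.14, 3.14, 3.14].

INTERFACE

Orientations are given as a unit quaternion [x, y, z, w].
In Python, from bench import bot gives the robot as it stands. The module is installed in compiled form; this text tells all that it offers.
- The arm moves only by the shell command python3 -m handwheel 'ROWS' [FORCE]. ROWS is JSON, a list that holds one entry, the list of rows, each a list of 7 numbers: the opening, from -1 (shut) to 1 (fully open), so that 0 is half open, then the shift along the world's x, y, z in m, then the turn, a rotation vector about the world's x, y, z in rad. A call has 1 to 12 rows; each row shifts and turns the commanded pose from where the row before left it; what a row does not reach is not made up. A row lasts 1/10 s, in which the tool goes at most 50 mm and 8.59 degrees, less where a joint would pass 70% of its speed; a pose out of reach is approached as far as the arm can. A call is refused whole if a number of a shift passes 0.05 or a number of a turn 0.15, either way. A call with a gripper value outside its range is refused whole. The fingers move at their own pace and stop on an object; FORCE is the grip in N (left out, the last holds). Time passes only in rows, so rows that do not move let the fingers close. It gives the time, the measured TCP pose, the force, the opening and the grip force at its end, in the units of the state.
- bot.state(): the state, without advancing time (a new reading comes with each control period).
- bot.camera(name): name is "scene" or "top"; returns (picture, depth): 480x640x3 uint8, red, green, blue; 480x640 float32, m along the optical axis (not along the pixel's ray), 0 where there is no reading.
- bot.camera_info(name): a dict with "fx", "fy", "cx", "cy" (pixels), "cam_to_world" (4x4, takes a point from camera to world coordinates). Camera axes: x right, y up, looking along -z (the intrinsics and any distortion apply to the point x, -y, -z); pixel columns grow to the right and rows downward; lengths in m; the calibration is good to about 2 mm. A picture is of the moment at which its call begins. camera_info takes no time and is no camera call.
- bot.close_job(): hands the job in; it is judged then, once.
Trained networks look in the newest picture that a camera, given by its name, has taken for a name from the list of things; names that differ only in an ending like _2 or _b are one class to them, and where a whole thing is asked for, a point or a joint stands for the part that bears it (a point fixed in the world has none). Each returns a list of dicts, best first, with "p" (0 to 1); they miss things now and then, are a little off and sometimes report something else, mostly with a low value. They report only what shows in the picture. A call takes as long as a camera call. They do not tell look-alikes from the thing itself.
- bot.look_for(camera, query): "centre" ([x, y, z] in m, in the coordinates of the camera as it stood for that picture, good to about 4 mm: the middle of the surface that is visible of it).
The state is a dict: "time_s": time; "joint_positions": joint angles; "joint_velocities": joint speeds; "tau": joint torques, N m; "position": TCP position; "tool_rot": TCP orientation; "force": force on the tool from outside, world axes, zero at the start; "moment": the same for the moment, N m; "gripper_width": finger opening in m; "gripper_force": force on a finger pad.
Only numpy, scipy, OpenCV 4.12 (cv2) and the standard library are available. Lean on these libraries where they do the work, as an engineer would, in place of code of your own. Each camera call takes 0.05 s, during which the arm holds its last target. There are 200 camera calls.

TASK

Press the flanged bronze bushing, sleeve first, into the bore of the bearing pedestal until its shoulder is fully down on the pedestal's rim all round. Then take the steel spindle out of the wooden stand and slide it down through the bushing until its collar rests on the top of the bushing. Let go of both and leave the awl, the fid and the strip of came where they lie.

Things in the scene. Friction and masses are not known exactly. Their poses are not given: they have to be found in the camera images.
- bushing: plain bronze (yellow metal) flanged bushing, 84 mm tall, standing upright on the bench on its sleeve; loose, about 0.3 kg. From the bottom: sleeve 44 mm diameter, 40 mm long; flange (shoulder) 64 mm diameter, 8 mm thick; hub 44 mm diameter, 36 mm tall, the place to grip. A bore of 26 mm diameter runs right through. Origin: centre of the bottom end; z up along the axis
- bushing_shoulder (a point): centre of the underside of the bushing's flange, 40 mm above its bottom end
- bushing_top (a point): centre of the bushing's top end face, 84 mm above its bottom end
- pedestal: grey cast bearing pedestal screwed fast to the bench: square base 100 x 100 x 12 mm with a round boss 72 mm in diameter, 70 mm tall in all. Upright bore 46.4 mm in diameter (the sleeve has about 1 mm of play all round), open at the top, flared to 53 mm over the top 5 mm. Origin: centre of the underside; z up along the bore
- pedestal_mouth (a point): centre of the pedestal's bore at the top rim, 70 mm above the bench; z up. The bushing is home when its shoulder is at this point
- friction_ring (a joint): the dark steel friction ring inside the bore, which gives the press fit: how far it has been pushed down, m. At 0 its top is 15 mm below the rim; it starts at 0 to 8 mm. The sleeve drops freely until it meets the ring, then must be pressed with about 9 N plus a little for speed (60 N per m/s) all the way; the ring does not spring back. With the shoulder home the joint reads 0.025, and the ring could go down 5 mm more
- spindle: plain steel spindle, 128 mm long, standing upright in the stand's large hole with its lower end 10 mm above the bench; loose, about 0.35 kg. From the bottom: journal 24 mm diameter and 66 mm long with a tapered nose (16 mm at the tip, 6 mm long); collar 42 mm diameter, 10 mm thick; round grip stem 28 mm diameter, 52 mm long. The journal has 1 mm of play all round in the bushing's bore. Origin: centre of the lower tip; z up along the axis
- spindle_collar (a point): centre of the underside of the spindle's collar, 66 mm above its tip; the spindle is home when this is at bushing_top
- spindle_stand: wooden block 90 x 80 x 55 mm, fixed, with a 27 mm hole 45 mm deep in its middle that holds the spindle, and two small empty holes. Origin: centre of the underside
- came: straight strip of grey lead came, 9 x 160 mm, lying at the far edge: to be left alone
- fid: pale flat plastic fid (a pointed strip), 128 mm long, lying at the far edge: to be left alone
- awl: wooden-handled hooked awl, 129 mm long, lying at the far edge: to be left alone
There are look-alikes about, which are no part of the job. Leave any purple or turquoise look-alike of the spindle alone. What is shaped like the bushing but pink is not meant.

How it is judged:
On the way, in this order (a step that is already met when the one before it is completed fails the run):
1. the bushing is pressed home in the pedestal: shoulder within 2 mm of the rim and square to it (z of bushing_shoulder in the frame of pedestal_mouth below 0.002 m and distance between bushing_shoulder and pedestal_mouth below 0.004 m and angle between bushing's own z axis and vertical below 0.06 rad), for 0.2 s.
2. the spindle is down through the bushing, its collar within 2.5 mm of the bushing's top (z of spindle_collar in the frame of bushing_top below 0.0025 m and distance between spindle_collar and bushing_top below 0.005 m), for 0.2 s.
At the end, for the whole second after the job is handed in: The bushing sits in the pedestal's bore with its shoulder within 2 mm of the rim (4 mm in all directions, upright within 0.06 rad); the spindle stands through it with its collar within 2.5 mm of the bushing's top (5 mm in all directions, upright within 0.08 rad); both are released and at rest (all of step 1 and all of step 2 and angle between spindle's own z axis and vertical below 0.08 rad and linear speed of each of spindle, bushing below 0.02 m/s); the robot touches nothing.
It fails at once if the came strip, fid or awl are shifted by more than 30 mm (distance of any of came, fid, awl from where it was at the start of the episode above 0.03 m).
It also fails if it takes over 48 s, if anything falls off the work surface, if the arm or the gripper's body presses on something with over 40 N, if the wrist force passes 120 N, or if a joint passes its speed limit or range.

## Working session

There is one attempt and no reset: what is moved stays moved. The work goes in short steps, Python scripts to look and compute and a shell command to move; the robot and the scene stay as the last step left them, time stands still between calls to the robot, and variables do not carry over. Pictures are saved under pics/ and viewed, at most 10 in all, crops included, and the job is handed in when it is done.

```bash
mkdir -p pics; cat > h.py <<'E'
from bench import bot
import numpy as np, cv2
def world(n,c):
    return (np.array(bot.camera_info(n)["cam_to_world"])@np.append(c,1))[:3]
def cloud(n,d):
    i=bot.camera_info(n);v,u=np.mgrid[:480,:640]
    P=np.stack([(u-i["cx"])/i["fx"]*d,-(v-i["cy"])/i["fy"]*d,-d],-1)
    M=np.array(i["cam_to_world"]);return P@M[:3,:3].T+M[:3,3]
def pix(n,p):
    i=bot.camera_info(n);q=np.linalg.inv(np.array(i["cam_to_world"]))@np.append(p,1)
    return (round(i["cx"]+i["fx"]*q[0]/-q[2]),round(i["cy"]-i["fy"]*q[1]/-q[2]))
E
python3 - <<'E'
from h import *
for n in("scene","top"):
    im,d=bot.camera(n);np.savez(f"{n}.npz",im=im,d=d);cv2.imwrite(f"pics/{n}1.png",im[...,::-1])
    i=bot.camera_info(n);print(n,{k:np.round(v,3).tolist() for k,v in i.items()})
    for q in("bushing","pedestal","spindle","spindle_stand"):
        for r in bot.look_for(n,q)[:4]:
            w=world(n,r["centre"]);print(q,round(r["p"],2),w.round(3),pix(n,w))
print(bot.state())
E
```

```text
scene {'fx': 526.665, 'fy': 526.665, 'cx': 324.125, 'cy': 232.603, 'cam_to_world': [[0.865, 0.225, -0.448, 0.014], [-0.501, 0.415, -0.76, -0.962], [0.015, 0.882, 0.471, 0.638], [0.0, 0.0, 0.0, 1.0]]}
bushing 0.7 [0.434 0.193 0.06 ] (236, 208)
bushing 0.67 [0.532 0.216 0.052] (268, 200)
bushing 0.53 [0.514 0.126 0.046] (276, 216)
spindle 0.98 [ 0.524 -0.274  0.115] (371, 265)
spindle 0.9 [ 0.551 -0.38   0.076] (416, 307)
spindle 0.8 [ 0.42  -0.266  0.032] (321, 314)
top {'fx': 595.856, 'fy': 595.856, 'cx': 321.277, 'cy': 239.381, 'cam_to_world': [[-0.012, 0.985, -0.17, 0.361], [-1.0, -0.011, 0.006, -0.057], [0.004, 0.17, 0.985, 1.155], [0.0, 0.0, 0.0, 1.0]]}
bushing 0.94 [0.531 0.129 0.05 ] (218, 251)
bushing 0.68 [0.546 0.232 0.054] (163, 244)
bushing 0.56 [0.435 0.203 0.05 ] (177, 304)
pedestal 0.69 [ 0.521 -0.041  0.019] (309, 258)
spindle 0.79 [ 0.554 -0.366  0.096] (488, 232)
spindle 0.77 [ 0.531 -0.26   0.116] (432, 244)
spindle 0.58 [ 0.426 -0.254  0.109] (431, 303)
spindle 0.16 [ 0.651 -0.124  0.006] (351, 194)
spindle_stand 0.78 [ 0.522 -0.255  0.053] (423, 254)
{'time_s': 0.5, 'joint_positions': array([-1.22642869e+00,  1.30438784e-01,  1.48824169e+00,  2.34041861e-05,
        1.52298864e+00, -8.54215152e-02]), 'joint_velocities': array([ 9.77048814e-04, -2.41390677e-04, -5.67404612e-04, -2.77831829e-04,
        4.36732015e-04, -4.60529141e-06]), 'tau': array([-3.53329933e-04, -5.68714106e+01, -5.00359511e+01, -1.76020267e-04,
        2.81190718e-03,  2.74321792e-05]), 'position': array([ 0.25001947, -0.54541249,  0.23124611]), 'tool_rot': array([ 9.76999000e-01,  2.13243882e-01,  6.65481612e-06, -3.94200384e-05]), 'force': array([-0.78277498, -0.01724686, -1.12891378]), 'moment': array([0.00094671, 0.05220845, 0.05083058]), 'gripper_force': 0.0, 'gripper_width': 0.08520755069930054}
```

View pics/scene1.png

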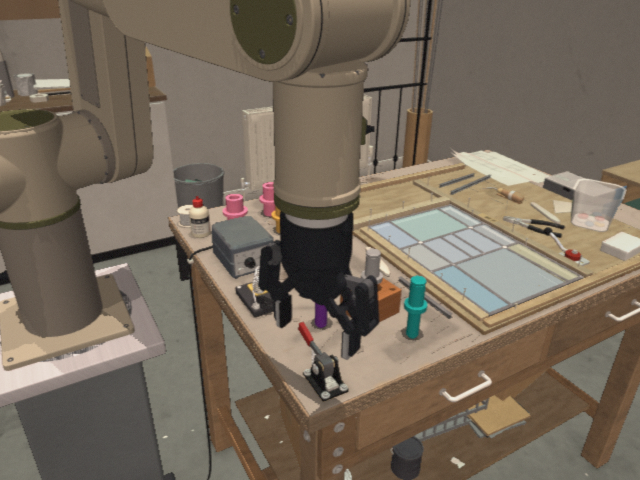

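View pics/top1.png

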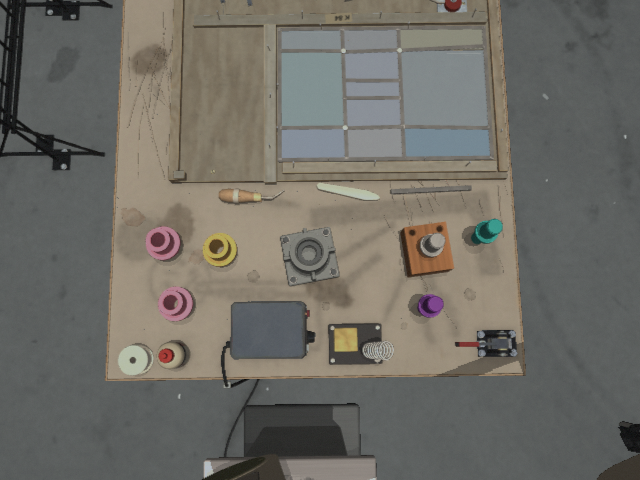

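Top picture: yellow bushing at (220,250), pedestal at (310,256), steel spindle in the stand at (432,244). The pink things (163,243) and (176,304), turquoise (488,232) and purple (430,305) are look-alikes. In the scene picture the arm hides part of this, but the turquoise and the stand show at (415,305) and (385,295).

```bash
python3 - <<'E'
from h import *
f=np.load("top.npz");im,d=f["im"],f["d"];P=cloud("top",d)
def circ(name,u,v,r,zlo,zhi):
    m=np.zeros(d.shape,bool);m[v-r:v+r,u-r:u+r]=1
    m&=(d>0)&(P[...,2]>zlo)&(P[...,2]<zhi);q=P[m]
    c,rad=cv2.minEnclosingCircle(q[:,:2].astype(np.float32))
    print(name,m.sum(),"z med",np.median(q[:,2]).round(4),"ctr",np.round(c,4),"r",round(rad,4),"mean",q.mean(0).round(4), "mid pct",((np.percentile(q,2,0)+np.percentile(q,98,0))/2).round(4))
circ("bench",260,270,6,-.05,.05)
circ("bush top",220,250,22,.078,.095)
circ("bush flange",220,250,24,.042,.055)
circ("ped rim",310,256,32,.064,.078)
circ("spindle top",432,244,20,.13,.15)
circ("collar",432,244,20,.08,.092)
circ("stand",428,250,35,.045,.062)
circ("teal",488,232,20,.07,.2)
circ("purple",430,305,20,.07,.2)
circ("box",268,330,35,.02,.2)
E
```

```text
bench 144 z med -0.0 ctr [0.5022 0.0562] r 0.0157 mean [5.024e-01 5.630e-02 2.000e-04] mid pct [5.023e-01 5.620e-02 3.000e-04]
bush top 321 z med 0.084 ctr [0.5354 0.1268] r 0.0225 mean [0.5354 0.127  0.084 ] mid pct [0.5356 0.1268 0.0838]
bush flange 406 z med 0.0483 ctr [0.5356 0.1273] r 0.0326 mean [0.5305 0.1214 0.0483] mid pct [0.5356 0.1268 0.0482]
ped rim 703 z med 0.0698 ctr [ 0.5271 -0.0409] r 0.0364 mean [ 0.527  -0.0412  0.0697] mid pct [ 0.5269 -0.0415  0.0694]
spindle top 212 z med 0.1379 ctr [ 0.533  -0.2649] r 0.0143 mean [ 0.5329 -0.2643  0.1379] mid pct [ 0.5332 -0.2645  0.1373]
collar 180 z med 0.0864 ctr [ 0.5333 -0.2647] r 0.0211 mean [ 0.5283 -0.2591  0.0863] mid pct [ 0.5328 -0.2641  0.0858]
stand 1570 z med 0.0554 ctr [ 0.5332 -0.2652] r 0.0604 mean [ 0.5298 -0.262   0.0552] mid pct [ 0.5328 -0.2644  0.0544]
teal 508 z med 0.1045 ctr [ 0.5586 -0.3687] r 0.0212 mean [ 0.5557 -0.3645  0.1031] mid pct [ 0.5578 -0.3665  0.1019]
purple 461 z med 0.1125 ctr [ 0.4239 -0.2584] r 0.0213 mean [ 0.4228 -0.2541  0.1039] mid pct [ 0.4241 -0.2555  0.1021]
box 4034 z med 0.0832 ctr [0.3842 0.0335] r 0.079 mean [0.3845 0.0332 0.0831] mid pct [0.3848 0.0333 0.0827]
```

```bash
python3 -m handwheel '[[[1,0.019,0.0448,0,0,0,0],[1,0.019,0.0448,0,0,0,0],[1,0.019,0.0448,0,0,0,0],[1,0.019,0.0448,0,0,0,0],[1,0.019,0.0448,0,0,0,0],[1,0.019,0.0448,0,0,0,0],[1,0.019,0.0448,0,0,0,0],[1,0.019,0.0448,0,0,0,0],[1,0.019,0.0448,0,0,0,0],[1,0.019,0.0448,0,0,0,0],[1,0.019,0.0448,0,0,0,0],[1,0.019,0.0448,0,0,0,0]]]' 60
```

```text
time_s: 1.7
position: [0.4786, -0.0058, 0.2317]
tool_rot: [0.977, 0.213, 0.001, 0.0]
force: [1.0, -1.1, -0.4]
gripper_width: 0.0856
gripper_force: 0.0
```

```bash
python3 -m handwheel '[[[1,0.019,0.0448,0,0,0,0],[1,0.019,0.045,0,0,0,0],[1,0.0195,0.045,0,0,0,0],[1,0,0,-0.04,0,0,0],[1,0,0,-0.04,0,0,0],[1,0,0,-0.02,0,0,0],[1,0,0,0,0,0,0]]]' 60; python3 - <<'E'
from h import *
s=bot.state();print(s["position"],s["force"])
im,d=bot.camera("scene");cv2.imwrite("pics/s2.png",im[...,::-1])
P=cloud("scene",d);hsv=cv2.cvtColor(im,cv2.COLOR_RGB2HSV)
m=(hsv[...,0]>18)&(hsv[...,0]<32)&(hsv[...,1]>130)&(P[...,0]>.48)&(P[...,0]<.59)&(P[...,1]>.07)&(P[...,1]<.18)&(d>0)
q=P[m]
for a,b in((.08,.09),(.044,.052)):
    k=q[(q[:,2]>a)&(q[:,2]<b)]
    if len(k)>5: print(len(k),cv2.minEnclosingCircle(k[:,:2].astype(np.float32)),np.median(k[:,2]))
E
```

```text
time_s: 2.4
position: [0.5326, 0.1268, 0.1271]
tool_rot: [0.977, 0.213, -0.004, -0.0]
force: [0.2, 0.4, 0.7]
gripper_width: 0.0854
gripper_force: 0.0
[0.53260586 0.12676096 0.12713342] [0.16216417 0.41222219 0.66654853]
```

View pics/s2.png

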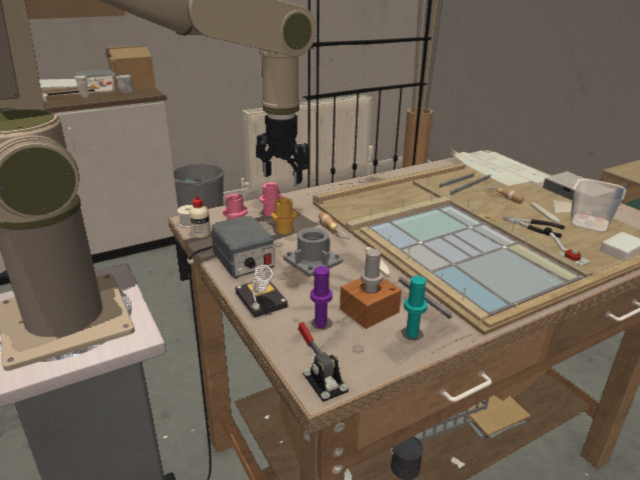

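Scene picture: the gripper is over the yellow bushing at (284,215), the pedestal is free at (313,248), and the spindle's stem at (372,265) sticks out of its stand. Next I'll check the measurements against this second view.

```bash
python3 - <<'E'
from h import *
print(bot.state()["position"])
im,d=bot.camera("scene");P=cloud("scene",d)
for n,x,y,r,bands in(("bush",.5355,.127,.034,((.081,.088),(.045,.051))),("ped",.527,-.041,.038,((.066,.074),)),("spin",.533,-.2645,.023,((.134,.142),(.083,.089)))):
    for a,b in bands:
        k=P[(d>0)&(np.hypot(P[...,0]-x,P[...,1]-y)<r+.012)&(P[...,2]>a)&(P[...,2]<b)]
        c,R=cv2.minEnclosingCircle(k[:,:2].astype(np.float32));print(n,len(k),np.round(c,4),round(R,4),np.median(k[:,2]).round(4))
E
```

```text
[0.5342636  0.12686685 0.12987608]
bush 104 [0.5369 0.1272] 0.0264 0.0844
bush 122 [0.5368 0.1262] 0.0336 0.0487
ped 278 [ 0.5276 -0.0424] 0.0397 0.0701
spin 103 [ 0.5318 -0.2668] 0.0147 0.1379
spin 121 [ 0.5336 -0.2669] 0.0229 0.0864
```

```bash
python3 -m handwheel '[[[1,0,0,-0.03,0,0,0],[1,0,0,-0.03,0,0,0],[1,0,0,-0.018,0,0,0],[1,0,0,0,0,0,0],[1,0,0,0,0,0,0]]]' 60
```

```text
time_s: 3.0
position: [0.537, 0.127, 0.0555]
tool_rot: [0.977, 0.213, 0.001, 0.0]
force: [0.4, 0.6, 0.3]
gripper_width: 0.0851
gripper_force: 0.0
```

```bash
python3 -m handwheel '[[[-1,0,0,0,0,0,0],[-1,0,0,0,0,0,0],[-1,0,0,0,0,0,0],[-1,0,0,0,0,0,0],[-1,0,0,0,0,0,0],[-1,0,0,0,0,0,0],[-1,0,0,0,0,0,0],[-1,0,0,0,0,0,0],[-1,0,0,0,0,0,0]]]' 60
```

```text
time_s: 3.9
position: [0.5366, 0.1273, 0.0549]
tool_rot: [0.977, 0.213, 0.001, 0.0]
force: [-1.4, 0.4, 6.7]
gripper_width: 0.0423
gripper_force: 60.7
```

```bash
python3 -m handwheel '[[[-1,0,0,0.03,0,0,0],[-1,0,0,0.045,0,0,0],[-1,0,-0.02,0.025,0,0,0],[-1,-0.003,-0.04,0,0,0,0],[-1,-0.003,-0.045,0,0,0,0],[-1,-0.003,-0.04,0,0,0,0],[-1,0,-0.0233,0,0,0,0],[-1,0,0,0,0,0,0],[-1,0,0,0,0,0,0]]]' 60; python3 - <<'E'
from h import *
print(bot.state()["position"])
for n in("top","scene"):
    im,d=bot.camera(n);P=cloud(n,d);cv2.imwrite(f"pics/{n}3.png",im[...,::-1])
    hsv=cv2.cvtColor(im,cv2.COLOR_RGB2HSV)
    m=(d>0)&(np.hypot(P[...,0]-.527,P[...,1]+.041)<.06)&(P[...,2]>.09)&(hsv[...,0]>12)&(hsv[...,0]<35)&(hsv[...,1]>140)
    k=P[m]
    for a in np.arange(.09,.2,.01):
        b=k[(k[:,2]>=a)&(k[:,2]<a+.01)]
        if len(b)>8:print(n,a.round(2),len(b),b.min(0).round(4),b.max(0).round(4))
    u,v=pix(n,(.527,-.041,.12));c=im[v-75:v+75,u-100:u+100,::-1];cv2.imwrite(f"pics/c3{n}.png",cv2.resize(c,None,fx=3,fy=3))
cv2.imwrite("pics/c3.png",np.vstack([cv2.resize(cv2.imread(f"pics/c3{n}.png"),(400,300)) for n in("top","scene")]))
E
```

```text
time_s: 4.8
position: [0.5262, -0.0415, 0.1531]
tool_rot: [0.977, 0.213, -0.0, -0.0]
force: [-0.3, 1.1, -2.3]
gripper_width: 0.0425
gripper_force: 62.4
[ 0.52621685 -0.04151027  0.15309417]
top 0.14 146 [ 0.4947 -0.0701  0.1419] [ 0.5202 -0.017   0.15  ]
top 0.15 13 [ 0.4958 -0.0528  0.1501] [ 0.5074 -0.0205  0.1597]
top 0.16 9 [ 0.5042 -0.0563  0.1617] [ 0.5094 -0.0362  0.1696]
scene 0.1 64 [ 0.5027 -0.0667  0.1001] [ 0.5385 -0.0395  0.11  ]
scene 0.11 74 [ 0.5025 -0.0654  0.11  ] [ 0.5361 -0.0389  0.1197]
scene 0.12 70 [ 0.5039 -0.0665  0.1202] [ 0.537  -0.0393  0.13  ]
scene 0.13 34 [ 0.5042 -0.0718  0.1301] [ 0.5401 -0.0415  0.1398]
scene 0.14 188 [ 0.4926 -0.0772  0.1402] [ 0.5519 -0.0174  0.1499]
scene 0.15 70 [ 0.5037 -0.0664  0.15  ] [ 0.5298 -0.0308  0.16  ]
scene 0.16 60 [ 0.503  -0.0649  0.16  ] [ 0.5255 -0.0245  0.1699]
scene 0.17 98 [ 0.5035 -0.0672  0.1702] [ 0.5401 -0.0217  0.18  ]
scene 0.18 86 [ 0.5041 -0.064   0.18  ] [ 0.5441 -0.0213  0.1865]
```

View pics/c3.png

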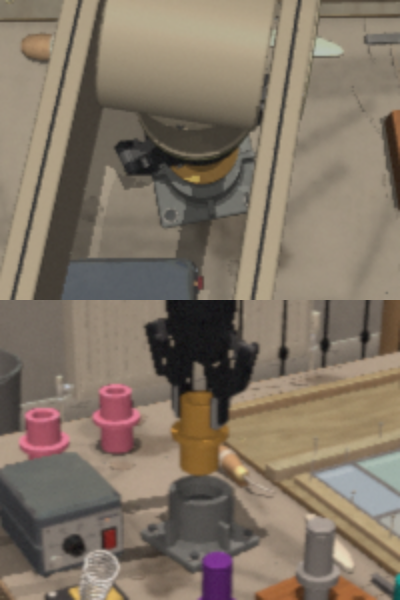

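Both views (bushing at the top picture's centre and just over the pedestal in the scene crop) show the bushing upright in the fingers, above the bore to about 2 mm. Lowering.

```bash
python3 -m handwheel '[[[-1,0,0,-0.02,0,0,0],[-1,0,0,-0.01,0,0,0],[-1,0,0,-0.005,0,0,0],[-1,0,0,-0.005,0,0,0],[-1,0,0,0,0,0,0]]]' 60
```

```text
time_s: 5.4
position: [0.5274, -0.0406, 0.114]
tool_rot: [0.977, 0.214, 0.001, 0.0]
force: [2.6, -0.3, -1.8]
gripper_width: 0.0424
gripper_force: 63.3
```

```bash
python3 -m handwheel '[[[-1,0,0,-0.005,0,0,0],[-1,0,0,-0.005,0,0,0],[-1,0,0,-0.004,0,0,0],[-1,0,0,-0.004,0,0,0],[-1,0,0,-0.004,0,0,0],[-1,0,0,0,0,0,0],[-1,0,0,0,0,0,0]]]' 80
```

```text
time_s: 6.1
position: [0.5271, -0.0412, 0.0916]
tool_rot: [0.977, 0.213, 0.001, 0.0]
force: [2.8, 2.1, 1.6]
gripper_width: 0.0424
gripper_force: 84.1
```

```bash
python3 -m handwheel '[[[-1,0,0,-0.003,0,0,0],[-1,0,0,-0.003,0,0,0],[-1,0,0,-0.002,0,0,0],[-1,0,0,0,0,0,0],[-1,0,0,0,0,0,0]]]' 80
```

```text
time_s: 6.6
position: [0.5273, -0.0412, 0.0851]
tool_rot: [0.977, 0.213, 0.001, 0.0]
force: [-4.7, 3.3, 15.4]
gripper_width: 0.0419
gripper_force: 85.4
```

```bash
python3 -m handwheel '[[[-1,0,0,-0.003,0,0,0],[-1,0,0,0,0,0,0],[-1,0,0,0,0,0,0]]]' 80; python3 - <<'E'
from h import *
im,d=bot.camera("scene");u,v=pix("scene",(.527,-.041,.08));c=im[v-40:v+40,u-50:u+50,::-1];cv2.imwrite("pics/c4.png",cv2.resize(c,None,fx=6,fy=6,interpolation=2))
P=cloud("scene",d);k=P[(d>0)&(np.hypot(P[...,0]-.527,P[...,1]+.041)<.03)&(P[...,2]>.073)&(P[...,2]<.084)];print(len(k),np.percentile(k[:,2],[10,50,90]))
E
```

```text
time_s: 6.9
position: [0.5273, -0.0412, 0.0848]
tool_rot: [0.977, 0.213, 0.001, 0.0]
force: [-19.5, 5.2, 41.2]
gripper_width: 0.0418
gripper_force: 88.1
111 [0.07796946 0.07940762 0.0827595 ]
```

View pics/c4.png

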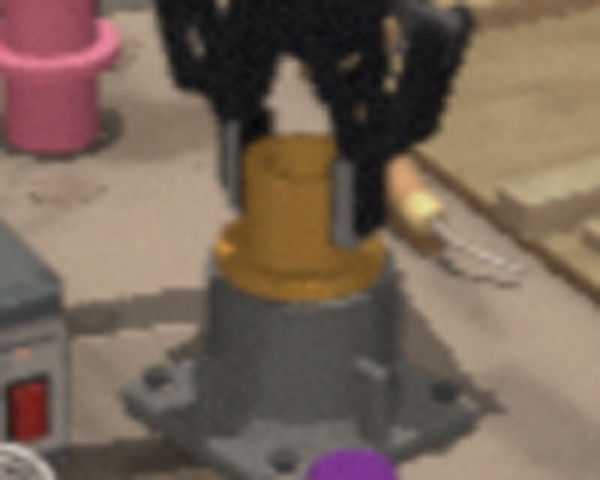

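Crop: the flange sits flush on the boss rim (about (300,280)), and the force rose to 41 N without movement, so the bushing is home. Relieve the load, open, and go up.

```bash
python3 -m handwheel '[[[-1,0,0,0.004,0,0,0],[-1,0,0,0,0,0,0],[1,0,0,0,0,0,0],[1,0,0,0,0,0,0],[1,0,0,0,0,0,0],[1,0,0,0,0,0,0],[1,0,0,0.02,0,0,0],[1,0,0,0.04,0,0,0],[1,0,0,0.04,0,0,0],[1,0,-0.04,0.03,0,0,0],[1,0,-0.045,0,0,0,0],[1,0.001,-0.045,0,0,0,0]]]' 60
```

```text
time_s: 8.15
position: [0.5283, -0.1727, 0.2161]
tool_rot: [0.977, 0.214, 0.001, 0.001]
force: [1.1, -0.8, -0.4]
gripper_width: 0.0852
gripper_force: 0.0
```

```bash
python3 -m handwheel '[[[1,0.002,-0.045,0,0,0,0],[1,0.003,-0.0485,0,0,0,0],[1,0,0,0,0,0,0],[1,0,0,0,0,0,0]]]' 60; python3 - <<'E'
from h import *
im,d=bot.camera("top");cv2.imwrite("pics/t5.png",im[...,::-1]);print(bot.state()["position"])
P=cloud("top",d)
for n,x,y,r,a,b in(("bushtop",.527,-.041,.034,.110,.118),("flange",.527,-.041,.044,.074,.082)):
    k=P[(d>0)&(np.hypot(P[...,0]-x,P[...,1]-y)<r)&(P[...,2]>a)&(P[...,2]<b)]
    if len(k)>5:
        c,R=cv2.minEnclosingCircle(k[:,:2].astype(np.float32));A=np.c_[k[:,:2],np.ones(len(k))];print(n,len(k),np.round(c,4),round(R,4),np.median(k[:,2]).round(4),"slope",np.linalg.lstsq(A,k[:,2],rcond=None)[0][:2].round(3))
E
```

```text
time_s: 8.55
position: [0.532, -0.2659, 0.2135]
tool_rot: [0.977, 0.212, -0.0, -0.001]
force: [-0.3, -0.4, -0.6]
gripper_width: 0.0857
gripper_force: 0.0
[ 0.53220494 -0.26472396  0.21367652]
bushtop 304 [ 0.5264 -0.0415] 0.0223 0.1141 slope [-0.008  0.01 ]
flange 421 [ 0.5242 -0.041 ] 0.0342 0.0782 slope [-0.004  0.005]
```

The bushing's top is at z = 0.114 and it sits level. Now the spindle.

```bash
python3 -m handwheel '[[[1,0.001,0,-0.04,0,0,0],[1,0,0,-0.04,0,0,0],[1,0,0,-0.03,0,0,0],[1,0,0,0,0,0,0],[-1,0,0,0,0,0,0],[-1,0,0,0,0,0,0],[-1,0,0,0,0,0,0],[-1,0,0,0,0,0,0],[-1,0,0,0,0,0,0],[-1,0,0,0,0,0,0],[-1,0,0,0,0,0,0],[-1,0,0,0,0,0,0]]]' 50
```

```text
time_s: 9.8
position: [0.5346, -0.2652, 0.1064]
tool_rot: [0.977, 0.213, 0.001, 0.001]
force: [-0.0, 1.6, 6.6]
gripper_width: 0.0265
gripper_force: 48.9
```

```bash
python3 -m handwheel '[[[-1,0,0,0.01,0,0,0],[-1,0,0,0.02,0,0,0],[-1,0,0,0.03,0,0,0],[-1,0,0,0.045,0,0,0],[-1,0,0.02,0.03,0,0,0],[-1,0,0.045,0,0,0,0],[-1,-0.002,0.045,0,0,0,0],[-1,-0.002,0.045,0,0,0,0],[-1,-0.003,0.045,0,0,0,0],[-1,0,0.024,0,0,0,0],[-1,0,0,0,0,0,0],[-1,0,0,0,0,0,0]]]' 80; python3 - <<'E'
from h import *
print(bot.state()["position"],bot.state()["tool_rot"])
im,d=bot.camera("scene");np.savez("s6.npz",im=im,d=d);u,v=pix("scene",(.527,-.041,.15));c=im[v-60:v+60,u-75:u+75,::-1];cv2.imwrite("pics/c6.png",cv2.resize(c,None,fx=4,fy=4,interpolation=2))
P=cloud("scene",d)
from scipy.optimize import least_squares
C=np.array(bot.camera_info("scene")["cam_to_world"])[:2,3]
for n,a,b,r in(("hub",.083,.112,.022),("journal",.145,.195,.012),("low",.145,.17,.012),("high",.17,.195,.012)):
    k=P[(d>0)&(np.hypot(P[...,0]-.527,P[...,1]+.041)<r+.008)&(P[...,2]>a)&(P[...,2]<b)][:,:2]
    s=least_squares(lambda c:np.hypot(*(k-c).T)-r,np.array([.527,-.041]),loss="soft_l1",f_scale=.001);print(n,len(k),s.x.round(4),round(s.cost,6))
E
```

```text
time_s: 11.0
position: [0.5264, -0.0405, 0.2396]
tool_rot: [0.977, 0.214, -0.0, 0.0]
force: [-0.2, -0.8, -4.4]
gripper_width: 0.0257
gripper_force: 79.9
[ 0.52635567 -0.04052127  0.23957457] [ 9.76842591e-01  2.13959085e-01 -7.44234176e-05  2.37494405e-04]
hub 257 [ 0.5267 -0.0425] 0.000455
journal 223 [ 0.5253 -0.0408] 0.000166
low 104 [ 0.5252 -0.0406] 7.7e-05
high 119 [ 0.5254 -0.0411] 8.8e-05
```

View pics/c6.png

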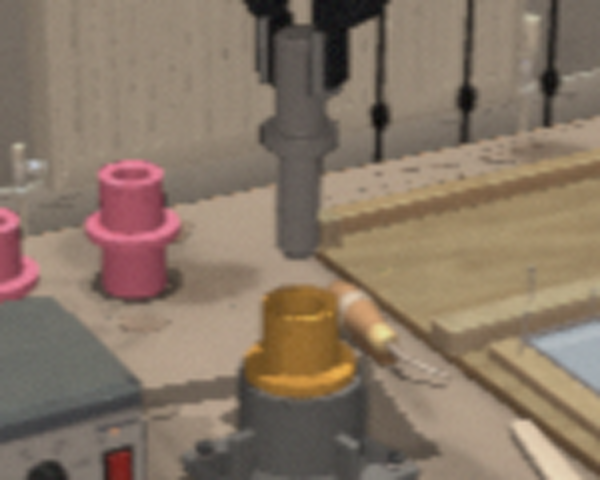

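Crop: the spindle hangs upright (tip at (298,250)) over the bushing's bore (300,300). The fit says to shift it by about (+1.2, −1.5) mm. Doing that and going down.

```bash
python3 -m handwheel '[[[-1,0.0012,-0.0015,-0.015,0,0,0],[-1,0,0,-0.01,0,0,0],[-1,0,0,-0.006,0,0,0],[-1,0,0,-0.005,0,0,0],[-1,0,0,-0.004,0,0,0],[-1,0,0,0,0,0,0]]]' 80
```

```text
time_s: 11.65
position: [0.5273, -0.0424, 0.1985]
tool_rot: [0.977, 0.213, -0.001, -0.0]
force: [-0.4, -1.1, -3.8]
gripper_width: 0.0259
gripper_force: 79.8
```

```bash
python3 -m handwheel '[[[-1,0,0,-0.01,0,0,0],[-1,0,0,-0.01,0,0,0],[-1,0,0,-0.01,0,0,0],[-1,0,0,-0.01,0,0,0],[-1,0,0,-0.006,0,0,0],[-1,0,0,0,0,0,0]]]' 80
```

```text
time_s: 12.25
position: [0.527, -0.0421, 0.1517]
tool_rot: [0.977, 0.213, -0.001, -0.001]
force: [0.5, -0.2, -3.7]
gripper_width: 0.0261
gripper_force: 79.8
```

```bash
python3 -m handwheel '[[[-1,0,0,-0.003,0,0,0],[-1,0,0,-0.002,0,0,0],[-1,0,0,-0.002,0,0,0],[-1,0,0,-0.001,0,0,0],[-1,0,0,0,0,0,0]]]' 80
```

```text
time_s: 12.75
position: [0.5277, -0.0423, 0.1452]
tool_rot: [0.977, 0.213, 0.0, -0.0]
force: [0.7, 1.4, -4.6]
gripper_width: 0.0261
gripper_force: 79.9
```

```bash
python3 -m handwheel '[[[-1,0,0,-0.001,0,0,0],[-1,0,0,-0.001,0,0,0],[-1,0,0,-0.001,0,0,0],[-1,0,0,0,0,0,0]]]' 80
```

```text
time_s: 13.15
position: [0.5284, -0.0423, 0.1446]
tool_rot: [0.977, 0.213, 0.001, 0.0]
force: [-6.1, 2.6, 12.7]
gripper_width: 0.0258
gripper_force: 81.7
```

The collar is down (force rose to 12.7 N). Relieve the load, release and retreat straight up.

```bash
python3 -m handwheel '[[[-1,0,0,0.001,0,0,0],[-1,0,0,0,0,0,0],[0.6,0,0,0,0,0,0],[1,0,0,0,0,0,0],[1,0,0,0,0,0,0],[1,0,0,0,0,0,0],[1,0,0,0.02,0,0,0],[1,0,0,0.04,0,0,0],[1,0,0,0.04,0,0,0],[1,0,-0.045,0,0,0,0],[1,0,-0.045,0,0,0,0],[1,0,-0.045,0,0,0,0]]]' 80; python3 - <<'E'
from h import *
im,d=bot.camera("top");P=cloud("top",d)
for n,r,a,b in(("stem",.034,.170,.182),("collar",.03,.118,.130),("flange",.036,.074,.082)):
    k=P[(d>0)&(np.hypot(P[...,0]-.527,P[...,1]+.041)<r)&(P[...,2]>a)&(P[...,2]<b)]
    if len(k)>5: print(n,len(k),np.round(cv2.minEnclosingCircle(k[:,:2].astype(np.float32))[0],4),np.median(k[:,2]).round(4))
im,d=bot.camera("scene");cv2.imwrite("pics/s7.png",im[...,::-1])
E
```

```text
time_s: 14.35
position: [0.528, -0.1787, 0.2439]
tool_rot: [0.977, 0.214, 0.001, 0.0]
force: [1.5, 0.8, -0.2]
gripper_width: 0.0859
gripper_force: 0.0
stem 223 [ 0.527 -0.043] 0.1761
collar 189 [ 0.5258 -0.0424] 0.1244
flange 376 [ 0.5254 -0.0425] 0.0782
```

View pics/s7.png

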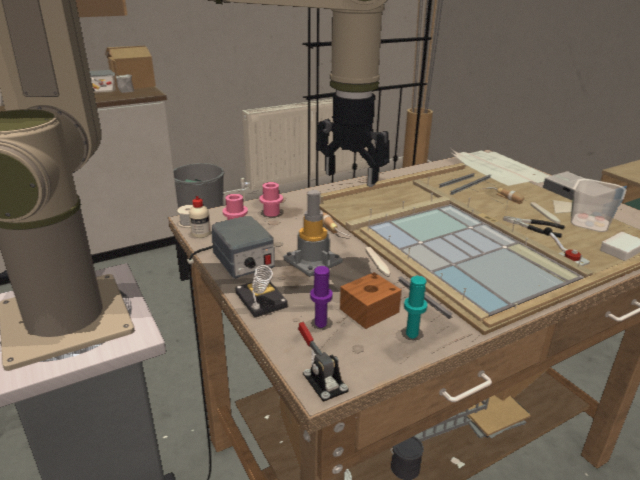

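The scene shows bushing and spindle assembled in the pedestal at (314,235). Stem top 0.176, collar top 0.124 and flange top 0.078 all match, and the gripper is clear.

```bash
python3 -m handwheel '[[[1,0,0,0,0,0,0],[1,0,0,0,0,0,0],[1,0,0,0,0,0,0]]]'; python3 -c "
from bench import bot
print(bot.close_job())"
```

```text
time_s: 14.75
position: [0.5279, -0.1762, 0.2433]
tool_rot: [0.977, 0.214, 0.0, -0.0]
force: [0.2, -0.2, 0.3]
gripper_width: 0.0853
gripper_force: 0.0
the job is handed in; nothing more can be done
None
```

The bushing is pressed home in the pedestal, the spindle's collar rests on the bushing's top, both are released, and I handed the job in at about 15 s; no verdict was returned.

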